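# Strip a clay cup from its hump mould

### The arm

A 6-joint arm with a two-finger parallel gripper is mounted at the origin on the work surface. World frame = base frame: x ahead of the robot, y to its left, z up, the work surface at z = 0. Lengths are in mm, angles in rad, forces in N, time in s.
With the tool pointing down it reaches from about 350 to 875 mm from the base axis. Payload 4.2 kg.
Tool frame: the origin (TCP) lies on the mounting face of the last link; the fingertips stand 173 mm ahead of it and the grasp point (between the pads) lies grip_point_offset ahead of it (grip_point_offset is the distance from the TCP to the grasp point, in mm); z points along the fingers, y is the line along which they close (so a half turn about z gives the same grasp; the last joint's range is limited). The gripper opens to 85 mm and grips with 20 to 120 N. Pads are 22 mm wide; open, the fingers measure 114 mm over their backs; the gripper's body (76 mm by 85 mm) begins 54 mm behind the grasp point. The pads swing forward as they close: fully open they stand 13 mm farther back than shut.
Start: joints at [1.496, 0.385, 0.008, 0, -1.194, -0.259], TCP at [204.74, 590.493, 404.712] pointing down, gripper open.
Joint ranges: [-3.14, 3.14], [-1.21, 2.06], [-1.07, 1.41], [-3.16, 2.05], [-2.99, -0.16], [-3.1, 3.1]. Speed limits (rad/s): [2.79, 2.79, 3.14, 3.14, 3.14, 3.14].

### API

Orientations are given as a unit quaternion [x, y, z, w].
In Python, from bench import read_state, get_image, job_done, recognise, place_of, grip_point_offset gives the robot as it stands. The module is installed in compiled form; this text tells all that it offers.
- The arm moves only by the tool carry_out, never from a script. Its arguments are lists of equal length, an entry for each row: "slide": the shift along the tool's x, y, z in m, a list of three; "roll": the turn about the tool's z in degrees; "claw": the finger opening in m, from 0 to 0.0854. A call has 1 to 8 rows; each row is the pose to reach, as a shift and turn from the pose commanded when the call began, along the tool's axes at that moment; what a row does not reach only later rows make up. A row lasts 1/8 s, in which the tool goes at most 62.5 mm and 10.7 degrees, less where a joint would pass 70% of its speed; a pose out of reach is approached as far as the arm can. A call with a gripper value outside its range is refused whole. The fingers move at their own pace and stop on an object; the grip force is fixed at half the most. Time passes only in rows, so rows that repeat a pose let the fingers close. It gives the time, the measured TCP pose, the force, the opening and the grip force at its end, in the units of the state.
- read_state(): the state, without advancing time (a new reading comes with each control period).
- get_image(name): name is "scene" or "top" or "wrist"; returns a dict with "img" (420x560x3 uint8, red, green, blue), "z_map" (420x560 float32, mm along the optical axis (not along the pixel's ray), 0 where there is no reading), "mtx" (3x3 intrinsics, pixels), "world_from_camera" (4x4, takes a point from camera to world coordinates); the wrist camera has in their place "T_tool_cam" (4x4, takes a point from camera to tool coordinates, whose origin is the TCP and whose axes are the flange's). Camera axes: x right, y up, looking along -z (the intrinsics and any distortion apply to the point x, -y, -z); pixel columns grow to the right and rows downward; lengths in mm; the calibration is good to about 2 mm. A picture is of the moment at which its call begins: read the wrist's pose just before it.
- job_done(): hands the job in; it is judged then, once.
Trained networks look in a picture, given as the dict that the camera call returned (one of the last four; its "shot" number tells which), for a name from the list of things; names that differ only in an ending like _2 or _b are one class to them, and where a whole thing is asked for, a point or a joint stands for the part that bears it (a point fixed in the world has none). Each returns a list of dicts, best first, with "conf" (0 to 1); they miss things now and then, are a little off and sometimes report something else, mostly with a low value. They report only what shows in the picture. A call takes as long as a camera call. They do not tell look-alikes from the thing itself.
- recognise(picture, thing): "at" ([column, row] in pixels, amid what is visible of it).
- place_of(picture, thing): "at" ([column, row] in pixels: a listed point, or the origin of a listed thing).
The state is a dict: "clock": time; "joints": joint angles; "joint_vel": joint speeds; "joint_efforts": joint torques, N m; "position": TCP position; "ee_rot": TCP orientation; "contact_force": force on the tool from outside, world axes, zero at the start; "wrist_torque": the same for the moment, N m; "gripper_width": finger opening in mm; "grasp_force": force on a finger pad.
Only numpy, scipy, OpenCV 4.12 (cv2) and the standard library are available. Lean on these libraries where they do the work, as an engineer would, in place of code of your own. Each camera call takes 0.05 s, during which the arm holds its last target. There are 200 camera calls.

### The job

One dry clay cup is still stuck upside down on its plaster mould, on a round plywood bat. Slide cup and mould together along the bench, without picking the mould up, until the bat is fully home under the U-slotted stripping bridge; then lift the cup straight off, so that the bridge holds the mould back, and gently stand the cup mouth down on the ware board with its whole rim on the board. The mould stays down on the bench, home under the bridge.

Things in the scene. Friction and masses are not known exactly. Their poses are not given: they have to be found in the camera images.
- cup: Stuck clay cup, upside down over the mould's hump: round, straight wall, 62 mm outside, 80 mm tall plus a 4 mm foot ring (44 mm wide) on top, 0.15 kg. Origin: centre of its lower rim, z up; starts 10 mm over the bench, on the bat. Clings with 4 to 8 N, so a free lift brings the mould; off the hump after 55 mm of lift. A like cup with no bat under it is not the one.
- mould: Mould in the cup: round plywood bat, 120 mm diameter, 10 mm thick, with a plaster hump 50 mm wide and 55 mm high on its centre (hidden by the cup); loose, 0.25 kg. Origin: centre of the bat's underside, z up. A like mould without a cup is not the one.
- bridge: Stripping bridge, fixed: bare metal plate 142 mm deep, 164 mm wide, underside 15 and top 21 mm over the bench, on side and back walls; the bat slides under it in a tunnel 148 mm wide, the cup in an 88 mm wide U slot. Origin: the seat, where the bat's centre belongs, on the bench 60 mm in from the open front edge; the bat meets the back wall 10 mm farther. x points inwards, from front to back wall.
- ware_board: Ware board, fixed on the bench: bare square wooden board 150 x 150 mm, 12 mm thick. Origin: centre of its underside, x and y along its edges, z up.
Not all that is in view belongs to the job. There is more than one size of the bridge; the job needs the smallest.

How it is judged:
By the outcome, as a careful person would: the job done as asked, in the order asked, and still so for the second after the job is handed in, with the robot touching nothing.
It also fails if it takes over 54 s, if anything falls off the work surface, if the arm or the gripper's body presses on something with over 40 N, if the wrist force passes 120 N, or if a joint passes its speed limit or range.

## Working session

There is one attempt and no reset: what is moved stays moved. The work goes in short steps, Python scripts to look and compute and a tool call to move; the robot and the scene stay as the last step left them, time stands still between calls to the robot, and variables do not carry over. Pictures are saved under pics/ and viewed, at most 10 in all, crops included, and the job is handed in when it is done.

Besides the shell and the picture viewer there is one more tool, called after "Emit:" as name(argument=value, ...), one argument or row to a line, values as JSON. carry_out: Moves the arm, as the interface text tells. Its arguments: {"type":"object","properties":{"slide":{"type":"array"},"roll":{"type":"array"},"claw":{"type":"array"}},"required":["slide","roll","claw"]}

```bash
mkdir -p pics; cat > h.py <<'E'
import numpy as np, cv2
from bench import *
from scipy.spatial.transform import Rotation as R
def T(p):
    if 'world_from_camera' in p: return np.array(p['world_from_camera'])
    s=p['state']; M=np.eye(4); M[:3,:3]=R.from_quat(s['ee_rot']).as_matrix(); M[:3,3]=s['position']
    return M@np.array(p['T_tool_cam'])
def shot(n):
    s=read_state(); p=get_image(n); p['state']=s; return p
def cloud(p):
    z=p['z_map']; K=np.array(p['mtx']); v,u=np.mgrid[:z.shape[0],:z.shape[1]]
    c=np.stack([(u-K[0,2])/K[0,0]*z,-(v-K[1,2])/K[1,1]*z,-z],-1); M=T(p)
    w=c@M[:3,:3].T+M[:3,3]; w[z==0]=np.nan; return w
def ray(p,uv,h):
    K=np.array(p['mtx']); M=T(p); d=M[:3,:3]@np.array([(uv[0]-K[0,2])/K[0,0],-(uv[1]-K[1,2])/K[1,1],-1]); o=M[:3,3]
    return o+d*(h-o[2])/d[2]
def save(p,f): cv2.imwrite('pics/'+f,p['img'][:,:,::-1])
E
python3 - <<'E'
from h import *
print(grip_point_offset if not callable(grip_point_offset) else grip_point_offset())
for n in('top','scene'):
    p=shot(n); save(p,n+'1.png'); print(n,[k for k in p if k not in('img','z_map')],np.round(T(p),2).tolist()); w=cloud(p)
    for t in('cup','mould','bridge','ware_board'):
        for r in recognise(p,t): 
            a=np.round(r['at']).astype(int); print(t,'rec',a,round(r['conf'],2),np.round(w[a[1],a[0]]))
        for r in place_of(p,t): 
            print(t,'place',np.round(r['at']),round(r['conf'],2),np.round(ray(p,r['at'],10 if t=='cup' else 0)))
E
```

```text
154.70000000000002
top ['mtx', 'world_from_camera', 'shot', 'state'] [[0.02, 0.99, -0.16, 225.36], [-1.0, 0.03, -0.0, 71.76], [0.0, 0.16, 0.99, 1278.81], [0.0, 0.0, 0.0, 1.0]]
cup rec [325 180] 0.84 [516. -63.  91.]
cup place [325. 180.] 0.57 [536. -71.  10.]
mould rec [314 190] 0.66 [505. -42.  19.]
mould place [321. 180.] 0.89 [538. -64.   0.]
bridge rec [143 293] 0.96 [222. 393.  35.]
bridge rec [114 122] 0.72 [689. 515.  -2.]
bridge rec [200 201] 0.71 [467. 262.  20.]
ware_board rec [400 196] 0.95 [ 496. -274.   14.]
scene ['mtx', 'world_from_camera', 'shot', 'state'] [[-0.47, -0.74, 0.48, 964.36], [0.88, -0.4, 0.25, 351.76], [0.01, 0.54, 0.84, 1000.46], [0.0, 0.0, 0.0, 1.0]]
cup rec [207 229] 0.95 [554. -31.  89.]
cup place [209. 234.] 0.7 [529. -51.  10.]
mould rec [207 249] 0.89 [568. -32.  14.]
mould place [203. 237.] 0.62 [539. -64.   0.]
bridge rec [329 271] 0.81 [474. 253.  -1.]
bridge rec [417 392] 0.78 [650. 522.  29.]
bridge rec [417 214] 0.68 [240. 386.  30.]
bridge place [317. 261.] 0.81 [463. 215.   0.]
bridge place [210. 233.] 0.74 [521. -56.   0.]
bridge place [404. 202.] 0.72 [196. 345.   0.]
ware_board rec [144 192] 0.73 [ 502. -270.   12.]
ware_board place [142. 193.] 0.8 [ 502. -279.    0.]
```

View pics/top1.png

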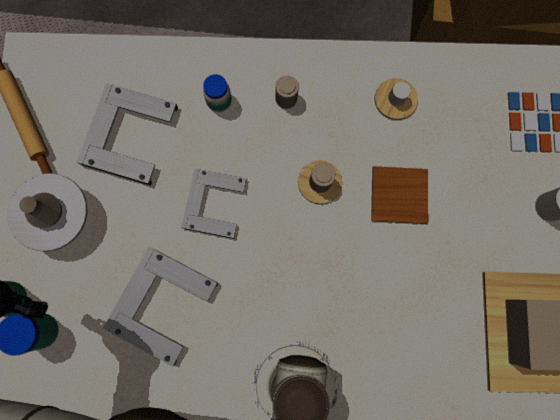

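View pics/scene1.png

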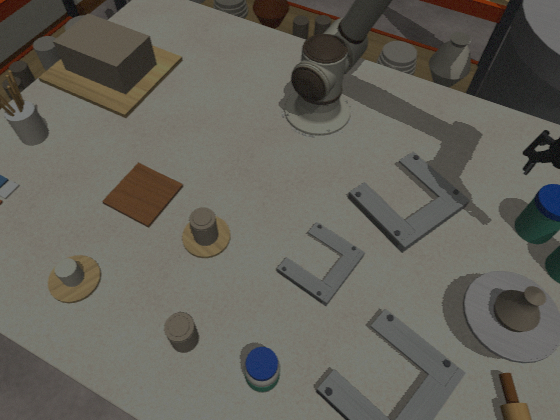

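The top view shows these possible cups and moulds:
- cup on a bat at (321,180)
- bare cup without a bat at (287,92)
- mould without a cup at (397,97)
- jar with a blue lid at (217,92)

The bridges are at (215,203), the smallest, and at (130,133) and (165,305), both larger. The ware board is at (400,195). I choose the cup at (321,180) and the bridge at (215,203), which opens to the right, towards −y.

```bash
python3 - <<'E'
from h import *
p=shot('top'); w=cloud(p); K=np.array(p['mtx']); print(np.round(K[0,0]))
def box(c,r,z0,z1):
    m=(abs(w[...,0]-c[0])<r)&(abs(w[...,1]-c[1])<r)&(w[...,2]>z0)&(w[...,2]<z1); return m
# bridge from colour-free height mask
m=box((465,245),120,12,32); q=w[m]; print('bridge z',np.percentile(q[:,2],[5,50,95]),len(q))
r=cv2.minAreaRect(q[:,:2].astype(np.float32)); print(r, cv2.boxPoints(r).round().tolist())
m=box((500,-275),110,8,22); q=w[m]; r=cv2.minAreaRect(q[:,:2].astype(np.float32)); print('board',np.median(q[:,2]),r)
m=box((520,-63),50,85,102); q=w[m]; print('cup top',np.median(q[:,2]),cv2.minEnclosingCircle(q[:,:2].astype(np.float32)))
m=box((520,-63),75,5,18); q=w[m]; print('bat',np.median(q[:,2]),cv2.minEnclosingCircle(q[:,:2].astype(np.float32)))
s=p['state']; print(s['position'],np.round(R.from_quat(s['ee_rot']).as_matrix(),3).tolist(),s['clock'])
cv2.imwrite('pics/crop1.png',cv2.resize(p['img'][60:260,160:440,::-1],None,fx=2.8,fy=2.8,interpolation=cv2.INTER_CUBIC))
E
```

```text
481.0
bridge z [16.43297496 20.84373337 24.94270088] 1994
((464.3067626953125, 225.97508239746094), (142.84030151367188, 165.01148986816406), 80.32747650146484) [[371.0, 169.0], [534.0, 142.0], [558.0, 283.0], [395.0, 310.0]]
board 12.161249400275096 ((516.5610961914062, -271.72882080078125), (204.75856018066406, 190.0160369873047), 83.91022491455078)
cup top 91.85948315146902 ((531.0035400390625, -58.003334045410156), 31.590763092041016)
bat 9.727412971955346 ((519.9900512695312, -64.9932632446289), 97.15347290039062)
[204.73390005 590.49730619 404.72143353] [[0.945, -0.328, -0.0], [-0.328, -0.945, 0.0], [-0.0, -0.0, -1.0]] 0.9
```

View pics/crop1.png

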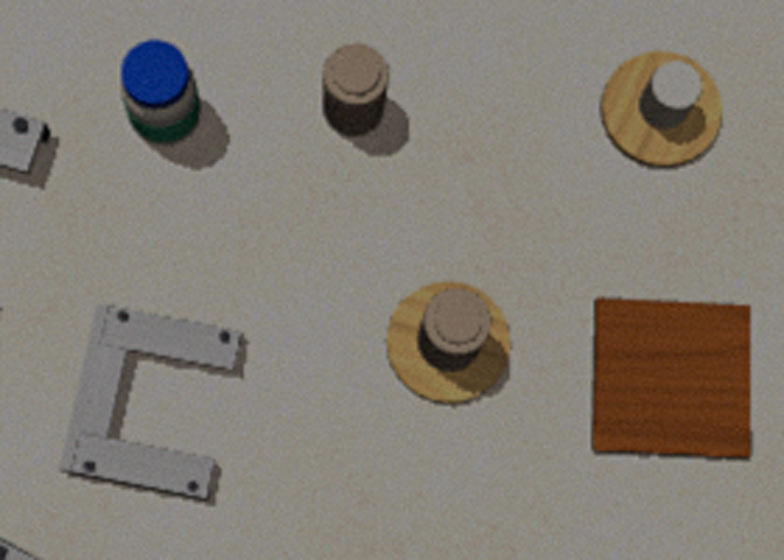

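The crop confirms the choice: the cup stands on a wooden bat, and the bridge measures 143 x 165 mm, which is the smallest one. Its front edge is at about y=155 and the seat is near (463,215). Now I move over the cup.

Emit:
carry_out(
  slide=[
    [0.03, 0.029, 0],
    [0.065, 0.063, 0],
    [0.1, 0.097, 0],
    [0.135, 0.131, 0],
    [0.17, 0.165, 0],
    [0.205, 0.2, 0],
    [0.24, 0.234, 0],
    [0.275, 0.268, 0],
  ],
  roll=[-1.5, -3, -4.5, -6, -7.5, -9, -9.4, -9.4],
  claw=[0.085, 0.085, 0.085, 0.085, 0.085, 0.085, 0.085, 0.085],
)

```text
clock: 1.95
position: [377.2, 245.7, 405.1]
ee_rot: [0.996, -0.085, 0.0, -0.0]
contact_force: [0.9, 0.3, -0.5]
gripper_width: 85.3
grasp_force: 0.0
```

```bash
cat > go.py <<'E'
from h import *
import sys
s=read_state(); M=R.from_quat(s['ee_rot']).as_matrix(); t=np.array([float(a) for a in sys.argv[1:4]])
print(s['clock'],np.round(s['position'],1),'x_t',np.round(M[:,0],3),'z_t',np.round(M[:,2],4),'tool shift mm',np.round(M.T@(t-s['position']),1))
E
python3 go.py 531 -60 350
```

```text
1.95 [377.2 245.7 405.1] x_t [ 0.986 -0.168  0.001] z_t [ 7.e-04  7.e-04 -1.e+00] tool shift mm [203.1 275.4  55. ]
```

Emit:
carry_out(
  slide=[
    [0.028, 0.038, 0.007],
    [0.056, 0.077, 0.014],
    [0.084, 0.115, 0.021],
    [0.113, 0.153, 0.028],
    [0.141, 0.191, 0.035],
    [0.169, 0.23, 0.045],
    [0.19, 0.26, 0.05],
    [0.203, 0.275, 0.055],
  ],
  roll=[0, 0, 0, 0, 0, 0, 0, 0],
  claw=[0.085, 0.085, 0.085, 0.085, 0.085, 0.085, 0.085, 0.085],
)

```text
clock: 2.95
position: [530.9, -59.7, 349.4]
ee_rot: [0.996, -0.086, -0.0, 0.0]
contact_force: [-0.9, 0.2, 0.2]
gripper_width: 84.8
grasp_force: 0.0
```

Emit:
carry_out(
  slide=[
    [0, 0, 0],
    [0, 0, 0],
  ],
  roll=[0, 0],
  claw=[0.085, 0.085],
)

```text
clock: 3.2
position: [530.2, -57.5, 349.9]
ee_rot: [0.996, -0.084, 0.0, -0.0]
contact_force: [0.3, 0.4, -0.1]
gripper_width: 85.2
grasp_force: 0.0
```

```bash
cat > see.py <<'E'
from h import *
import sys
p=shot('wrist'); w=cloud(p); save(p,sys.argv[1]); print('cam',np.round(T(p)[:3,3]),p['state']['position'].__repr__())
for t in('cup','mould'):
    for f,n in((recognise,'rec'),(place_of,'pl')):
        for r in f(p,t): print(t,n,np.round(r['at']),round(r['conf'],2),np.round(ray(p,r['at'],10 if t=='cup' else 0)),np.round(ray(p,r['at'],94)))
c=np.array([float(a) for a in sys.argv[2:4]]); h=np.array([float(a) for a in sys.argv[4:6]])
m=(np.hypot(w[...,0]-c[0],w[...,1]-c[1])<60)&(w[...,2]>h[0])&(w[...,2]<h[1]); q=w[m]
print(len(q)); 
if len(q)>20: print('z',np.median(q[:,2]),'circ',cv2.minEnclosingCircle(q[:,:2].astype(np.float32)),'pct x',np.percentile(q[:,0],[1,99]),'y',np.percentile(q[:,1],[1,99]))
E
python3 see.py w1.png 531 -60 84 102
```

```text
cam [602. -69. 319.] array([530.18766372, -57.54647077, 349.88355694])
cup rec [271. 210.] 0.65 [515. -51.  10.] [539. -56.  94.]
cup pl [274. 194.] 0.77 [532. -57.  10.] [551. -60.  94.]
mould rec [272. 165.] 0.97 [559. -59.   0.] [572. -62.  94.]
4952
z 93.0141461699189 circ ((532.2875366210938, -56.58543395996094), 30.84580421447754) pct x [503.96522093 561.67258751] y [-85.14388159 -28.20628246]
```

View pics/w1.png

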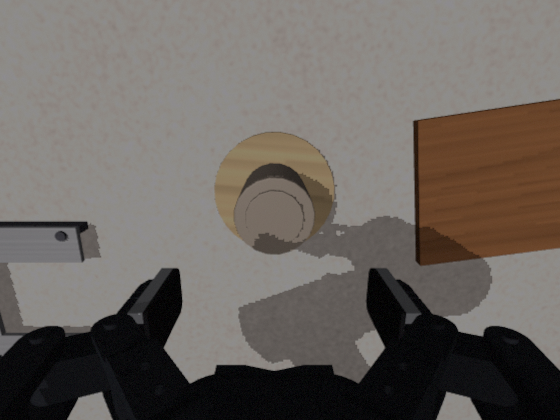

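The cup stands between the fingers, with its top centre at (532,−57) and height 93 as expected. I descend to the grasp height, with the pads at about z=65.

Emit:
carry_out(
  slide=[
    [0.001, -0.001, 0.02],
    [0.002, -0.001, 0.045],
    [0.002, -0.001, 0.07],
    [0.002, -0.001, 0.095],
    [0.002, -0.001, 0.115],
    [0.002, -0.001, 0.125],
    [0.002, -0.001, 0.13],
    [0.002, -0.001, 0.13],
  ],
  roll=[0, 0, 0, 0, 0, 0, 0, 0],
  claw=[0.085, 0.085, 0.085, 0.085, 0.085, 0.085, 0.085, 0.085],
)

```text
clock: 4.45
position: [532.7, -57.4, 220.0]
ee_rot: [0.996, -0.085, 0.0, -0.0]
contact_force: [0.6, -0.2, -0.4]
gripper_width: 84.9
grasp_force: 0.0
```

Emit:
carry_out(
  slide=[
    [0, 0, 0],
    [0, 0, 0],
    [0, 0, 0],
    [0, 0, 0],
    [0, 0, 0],
    [0, 0, 0],
  ],
  roll=[0, 0, 0, 0, 0, 0],
  claw=[0.078, 0.072, 0.067, 0.063, 0.06, 0.055],
)

```text
clock: 5.2
position: [532.6, -57.9, 220.6]
ee_rot: [0.996, -0.085, 0.0, 0.0]
contact_force: [-1.0, -2.4, 5.1]
gripper_width: 61.3
grasp_force: 64.2
```

Emit:
carry_out(
  slide=[
    [0, 0, 0],
    [0, 0, 0],
    [0, 0, 0],
    [0, 0, 0],
  ],
  roll=[0, 0, 0, 0],
  claw=[0.055, 0.055, 0.055, 0.055],
)

```text
clock: 5.7
position: [532.5, -57.9, 220.6]
ee_rot: [0.996, -0.085, 0.0, 0.0]
contact_force: [-1.7, -2.0, 6.3]
gripper_width: 61.1
grasp_force: 64.2
```

```bash
python3 go.py 452.5 60 220; python3 see.py w2.png 532 -57 5 16; python3 -c "
from bench import *;s=read_state();print(s['contact_force'],s['gripper_width'],s['grasp_force'])"
```

```text
5.7 [532.5 -57.9 220.6] x_t [ 0.986 -0.169  0.   ] z_t [ 2.e-04 -7.e-04 -1.e+00] tool shift mm [ -98.8 -102.7    0.5]
cam [605. -69. 190.] array([532.54390174, -57.90211137, 220.59678528])
cup rec [270. 295.] 0.66 [499. -49.  10.] [548. -58.  94.]
cup pl [274. 243.] 0.56 [533. -57.  10.] [567. -63.  94.]
mould rec [273. 194.] 0.56 [561. -61.   0.] [583. -65.  94.]
13235
z 10.27929417115044 circ ((532.358642578125, -56.79366683959961), 59.687217712402344) pct x [514.52122142 590.1337996 ] y [-1.13750777e+02  5.92256171e-02]
[-1.54406564 -1.63534572  5.89207681] 61.030763322169115 64.20079814270139
```

Emit:
carry_out(
  slide=[
    [-0.005, -0.005, 0],
    [-0.014, -0.015, 0],
    [-0.026, -0.027, 0],
    [-0.04, -0.042, 0],
    [-0.054, -0.057, 0],
    [-0.068, -0.072, 0],
    [-0.082, -0.087, 0],
    [-0.095, -0.1, 0],
  ],
  roll=[0, 0, 0, 0, 0, 0, 0, 0],
  claw=[0.055, 0.055, 0.055, 0.055, 0.055, 0.055, 0.055, 0.055],
)

```text
clock: 6.95
position: [456.0, 58.0, 220.6]
ee_rot: [0.996, -0.084, 0.001, -0.0]
contact_force: [3.9, -4.9, 5.0]
gripper_width: 60.9
grasp_force: 64.6
```

Emit:
carry_out(
  slide=[
    [-0.01, -0.011, 0],
    [-0.016, -0.017, 0],
    [-0.019, -0.02, 0],
    [-0.019, -0.02, 0],
  ],
  roll=[0, 0, 0, 0],
  claw=[0.055, 0.055, 0.055, 0.055],
)

```text
clock: 7.45
position: [440.5, 80.7, 220.6]
ee_rot: [0.996, -0.084, 0.001, -0.0]
contact_force: [0.9, -1.0, 8.5]
gripper_width: 61.5
grasp_force: 64.8
```

```bash
python3 go.py 462.6 214.7 220; python3 - <<'E'
from h import *
p=shot('wrist'); save(p,'w3.png'); w=cloud(p)
q=w[(w[...,2]>17)&(w[...,2]<26)&(w[...,1]>100)]; c=np.array([452.5,155.5]); d=np.array([.168,.986]); n=np.array([.986,-.168])
a=(q[:,:2]-c)@d; b=(q[:,:2]-c)@n; print('plate along',np.percentile(a,[0,1,99,100]),'across',np.percentile(b,[0,1,50,99,100]))
m=(a>5)&(a<60)&(b>0); print('right arm across',np.percentile(b[m],[1,99]),len(b[m]), 'front',np.percentile(a[(b>45)],[.5,2]))
# slot inner edge orientation
import itertools
for lo in(5,25,45):
    k=(a>lo)&(a<lo+10)&(b>0); print(lo,np.percentile(b[k],[1,99]) if k.sum()>9 else None)
q=w[(w[...,2]>7)&(w[...,2]<12.5)&(np.hypot(w[...,0]-440,w[...,1]-81)<75)]; print('bat',cv2.minEnclosingCircle(q[:,:2].astype(np.float32)))
E
```

```text
7.45 [440.5  80.7 220.6] x_t [ 0.986 -0.167  0.002] z_t [ 1.8e-03  5.0e-04 -1.0e+00] tool shift mm [  -0.7 -135.8    0.7]
plate along [-52.24451852   1.58947548  98.2737017  103.00201155] across [-81.47313071 -76.74336881  58.07160138  81.84403812  82.43731236]
right arm across [44.93342404 81.86356037] 7848 front [1.42457725 1.81469366]
5 [44.99410159 81.84905295]
25 [44.98677645 81.83773183]
45 [44.91203549 82.35758885]
bat ((440.4808654785156, 82.09656524658203), 60.05306625366211)
```

View pics/w3.png

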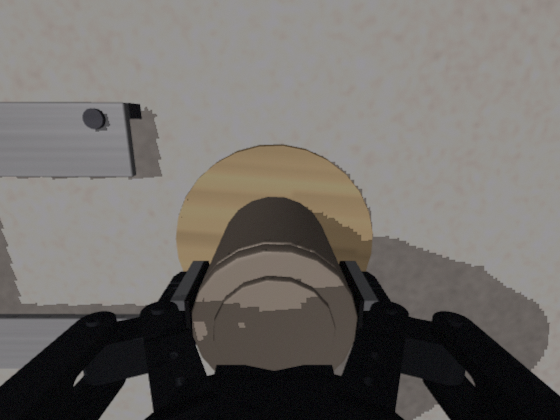

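The bat is centred on the bridge axis to within 1 mm; the slot edge reads 44.9 mm against 44 mm expected. It has 135 mm to go to the seat along −y of the tool.

Emit:
carry_out(
  slide=[
    [0, -0.006, 0],
    [0, -0.018, 0],
    [0, -0.034, 0],
    [0, -0.052, 0],
    [0, -0.07, 0],
    [0, -0.087, 0],
    [0, -0.1, 0],
    [0, -0.11, 0],
  ],
  roll=[0, 0, 0, 0, 0, 0, 0, 0],
  claw=[0.055, 0.055, 0.055, 0.055, 0.055, 0.055, 0.055, 0.055],
)

```text
clock: 8.5
position: [456.7, 185.3, 220.7]
ee_rot: [0.996, -0.085, -0.004, 0.005]
contact_force: [-3.5, -17.4, 21.4]
gripper_width: 61.5
grasp_force: 66.2
```

Emit:
carry_out(
  slide=[
    [0, -0.008, 0],
    [0, -0.016, 0],
    [0, -0.022, 0],
    [0, -0.026, 0],
    [0, -0.028, 0],
    [0, -0.028, 0],
  ],
  roll=[0, 0, 0, 0, 0, 0],
  claw=[0.055, 0.055, 0.055, 0.055, 0.055, 0.055],
)

```text
clock: 9.25
position: [461.4, 212.5, 220.7]
ee_rot: [0.996, -0.085, -0.004, 0.005]
contact_force: [-3.7, -14.7, 19.4]
gripper_width: 61.4
grasp_force: 66.2
```

```bash
python3 go.py 463.6 217.6 220; python3 - <<'E'
from h import *
p=shot('wrist'); save(p,'w4.png'); w=cloud(p)
c=np.array([453,156]); d=np.array([.168,.986]); n=np.array([.986,-.168])
a=(w[...,:2]-c)@d; b=(w[...,:2]-c)@n
m=(w[...,2]>7)&(w[...,2]<12.5)&(abs(b)<45)&(a>-20)&(a<130); q=w[m]
print('bat visible front min a',np.percentile(a[m],[.2,1,99]),len(q))
E
```

```text
9.25 [461.4 212.5 220.7] x_t [ 0.986 -0.17  -0.007] z_t [-0.0086 -0.0101 -0.9999] tool shift mm [ 1.3 -5.4  0.6]
bat visible front min a [ -3.11895938  -1.79982315 105.7508114 ] 9959
```

View pics/w4.png

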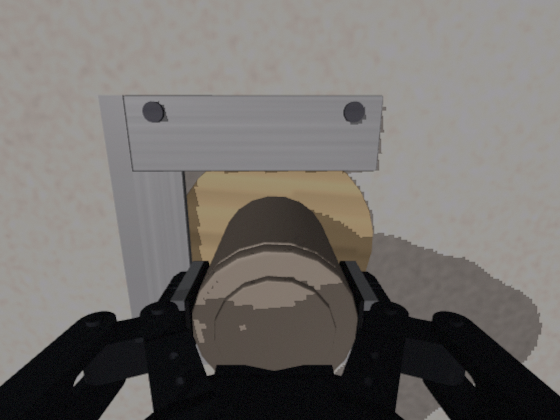

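The bat sits in the tunnel but is still about 3 mm proud of the front edge. The arm presses down with about 20 N and lags, so I ease off a little and push on.

Emit:
carry_out(
  slide=[
    [0, -0.002, -0.0005],
    [0, -0.004, -0.0005],
    [0, -0.006, -0.0005],
    [0, -0.007, -0.0005],
    [0, -0.007, -0.0005],
  ],
  roll=[0, 0, 0, 0, 0],
  claw=[0.055, 0.055, 0.055, 0.055, 0.055],
)

```text
clock: 9.93
position: [462.8, 219.8, 220.7]
ee_rot: [0.996, -0.085, -0.004, 0.005]
contact_force: [-2.8, -12.7, 15.4]
gripper_width: 61.4
grasp_force: 65.7
```

```bash
python3 go.py 463.6 217.6 220; python3 - <<'E'
from h import *
p=shot('wrist'); save(p,'w5.png'); w=cloud(p)
c=np.array([453,156]); d=np.array([.168,.986]); n=np.array([.986,-.168])
a=(w[...,:2]-c)@d; b=(w[...,:2]-c)@n
m=(w[...,2]>7)&(w[...,2]<12.5)&(abs(b)<44)&(a>-20)&(a<130); q=w[m]
print('bat front',np.percentile(a[m],[.2,1,99]),len(q), 'circ',cv2.minEnclosingCircle(q[:,:2].astype(np.float32)))
m=(w[...,2]>17)&(w[...,2]<26)&(b>50)&(b<80)&(a<100); print('plate front',np.percentile(a[m],[.2,1]))
print(p['state']['contact_force'])
E
```

```text
9.925 [462.8 219.8 220.7] x_t [ 0.985 -0.17  -0.006] z_t [-0.0079 -0.0089 -0.9999] tool shift mm [1.2 2.1 0.7]
bat front [  4.42748776   5.67777006 105.81627306] 8838 circ ((471.321044921875, 209.92095947265625), 58.248138427734375)
plate front [1.5791211 2.5274633]
[ -2.84565735 -12.73061778  15.43987505]
```

The bat is home, about 3 mm past the seat. I relax the sideways push and lift straight up slowly.

Emit:
carry_out(
  slide=[
    [0, 0.002, 0],
    [0, 0.0035, -0.001],
    [0, 0.0035, -0.002],
    [0, 0.0035, -0.004],
    [0, 0.0035, -0.006],
    [0, 0.0035, -0.009],
    [0, 0.0035, -0.012],
    [0, 0.0035, -0.015],
  ],
  roll=[0, 0, 0, 0, 0, 0, 0, 0],
  claw=[0.055, 0.055, 0.055, 0.055, 0.055, 0.055, 0.055, 0.055],
)

```text
clock: 10.98
position: [464.1, 219.3, 235.0]
ee_rot: [0.996, -0.085, -0.0, 0.0]
contact_force: [0.6, 0.2, -8.6]
gripper_width: 60.8
grasp_force: 66.8
```

```bash
python3 go.py 463.6 218.6 320
```

```text
10.975 [464.1 219.3 235. ] x_t [ 0.986 -0.169 -0.001] z_t [-1.e-03 -6.e-04 -1.e+00] tool shift mm [ -0.4   0.8 -85. ]
```

Emit:
carry_out(
  slide=[
    [0, 0, -0.004],
    [0, 0, -0.009],
    [0, 0, -0.014],
    [0, 0, -0.019],
    [0, 0, -0.024],
    [0, 0, -0.029],
    [0, 0, -0.034],
    [0, 0, -0.039],
  ],
  roll=[0, 0, 0, 0, 0, 0, 0, 0],
  claw=[0.055, 0.055, 0.055, 0.055, 0.055, 0.055, 0.055, 0.055],
)

```text
clock: 11.98
position: [464.5, 219.6, 274.9]
ee_rot: [0.996, -0.085, 0.0, -0.0]
contact_force: [-0.7, 0.4, -1.6]
gripper_width: 61.0
grasp_force: 67.2
```

Emit:
carry_out(
  slide=[
    [0, 0, -0.005],
    [0, 0, -0.01],
    [0, 0, -0.018],
    [0, 0, -0.028],
    [0, 0, -0.04],
    [0, 0, -0.052],
    [0, 0, -0.06],
    [0, 0, -0.06],
  ],
  roll=[0, 0, 0, 0, 0, 0, 0, 0],
  claw=[0.055, 0.055, 0.055, 0.055, 0.055, 0.055, 0.055, 0.055],
)

```text
clock: 12.98
position: [464.4, 219.6, 335.0]
ee_rot: [0.996, -0.085, 0.001, -0.001]
contact_force: [0.4, -0.4, -2.7]
gripper_width: 61.1
grasp_force: 67.2
```

```bash
python3 go.py 500 -275 334; python3 - <<'E'
from h import *
p=shot('top'); save(p,'top2.png'); w=cloud(p)
for t in('mould','ware_board','cup'):
    for r in place_of(p,t)[:3]: print(t,np.round(r['at']),round(r['conf'],2),np.round(ray(p,r['at'],0)))
hsv=cv2.cvtColor(p['img'],cv2.COLOR_RGB2HSV)
m=(w[...,2]>5)&(w[...,2]<20)&(hsv[...,1]>130)&(abs(w[...,0]-502)<90)&(abs(w[...,1]+275)<95)
m=cv2.morphologyEx(m.astype(np.uint8),cv2.MORPH_OPEN,np.ones((5,5)))>0
print('board',cv2.minAreaRect(w[m][:,:2].astype(np.float32)),np.median(w[m][:,2]))
cv2.imwrite('pics/crop2.png',cv2.resize(p['img'][130:260,160:440,::-1],None,fx=2.8,fy=2.8,interpolation=cv2.INTER_CUBIC))
E
```

```text
12.975 [464.4 219.6 335. ] x_t [ 0.986 -0.169  0.001] z_t [ 0.0013  0.0012 -1.    ] tool shift mm [118.6 481.4   0.5]
mould [218. 206.] 0.8 [458. 216.   0.]
ware_board [397. 197.] 0.87 [ 495. -270.    0.]
cup [216. 195.] 0.7 [488. 223.   0.]
board ((501.373291015625, -274.1618957519531), (149.7906036376953, 150.30209350585938), 88.32759094238281) 12.03893473006326
```

View pics/crop2.png

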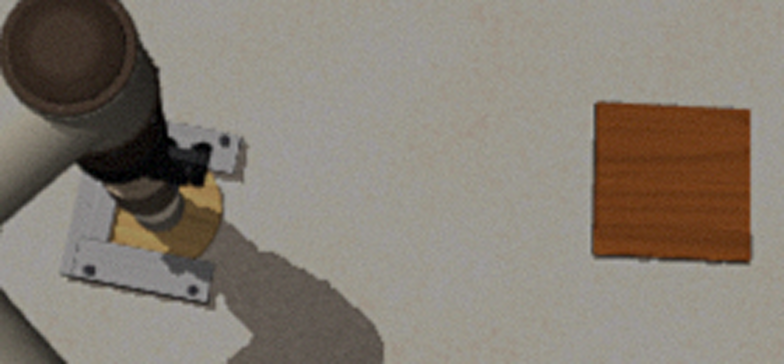

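The cup is off and clear, and the mould stayed in the bridge; I'll recheck its seat later. The board centre is (501,−274). Now I carry the cup across.

Emit:
carry_out(
  slide=[
    [0.002, 0.01, 0],
    [0.009, 0.035, 0],
    [0.018, 0.072, 0],
    [0.029, 0.115, 0],
    [0.04, 0.16, 0],
    [0.051, 0.205, 0],
    [0.062, 0.25, 0],
    [0.073, 0.294, 0],
  ],
  roll=[0, 0, 0, 0, 0, 0, 0, 0],
  claw=[0.055, 0.055, 0.055, 0.055, 0.055, 0.055, 0.055, 0.055],
)

```text
clock: 14.18
position: [486.1, -84.6, 334.1]
ee_rot: [0.996, -0.085, -0.0, 0.0]
contact_force: [1.2, 0.9, -1.8]
gripper_width: 61.3
grasp_force: 67.2
```

```bash
python3 go.py 501.5 -275 334
```

```text
14.175 [486.1 -84.6 334.1] x_t [ 0.986 -0.169 -0.   ] z_t [-3.e-04 -1.e-04 -1.e+00] tool shift mm [4.730e+01 1.851e+02 1.000e-01]
```

Emit:
carry_out(
  slide=[
    [0.011, 0.042, 0],
    [0.021, 0.082, 0],
    [0.03, 0.118, 0],
    [0.037, 0.147, 0],
    [0.043, 0.168, 0],
    [0.046, 0.181, 0.01],
    [0.047, 0.186, 0.03],
    [0.047, 0.186, 0.05],
  ],
  roll=[0, 0, 0, 0, 0, 0, 0, 0],
  claw=[0.055, 0.055, 0.055, 0.055, 0.055, 0.055, 0.055, 0.055],
)

```text
clock: 15.18
position: [500.9, -274.2, 282.8]
ee_rot: [0.996, -0.085, -0.001, -0.0]
contact_force: [0.1, 1.0, -2.4]
gripper_width: 60.9
grasp_force: 67.3
```

Emit:
carry_out(
  slide=[
    [0, 0, 0.02],
    [0, 0, 0.035],
    [0, 0, 0.045],
    [0, 0, 0.051],
    [0, 0, 0.055],
    [0, 0, 0.057],
    [0, 0, 0.057],
  ],
  roll=[0, 0, 0, 0, 0, 0, 0],
  claw=[0.055, 0.055, 0.055, 0.055, 0.055, 0.055, 0.055],
)

```text
clock: 16.05
position: [501.6, -273.9, 227.5]
ee_rot: [0.996, -0.085, 0.0, 0.0]
contact_force: [-0.4, 0.7, -1.5]
gripper_width: 61.1
grasp_force: 67.3
```

```bash
python3 go.py 501.5 -275 222.6; python3 - <<'E'
from h import *
p=shot('wrist'); save(p,'w6.png'); w=cloud(p); m=(np.hypot(w[...,0]-501,w[...,1]+275)<40)&(w[...,2]>85); print('foot z',np.percentile(w[m][:,2],[50,95]))
E
```

```text
16.05 [ 501.6 -273.9  227.5] x_t [ 0.986 -0.169  0.001] z_t [ 5.e-04 -1.e-04 -1.e+00] tool shift mm [0.1 1.1 4.9]
foot z [101.86173105 147.68738415]
```

Emit:
carry_out(
  slide=[
    [0, 0, 0.001],
    [0, 0, 0.002],
    [0, 0, 0.003],
    [0, 0, 0.004],
    [0, 0, 0.0045],
    [0, 0, 0.0045],
  ],
  roll=[0, 0, 0, 0, 0, 0],
  claw=[0.055, 0.055, 0.055, 0.055, 0.055, 0.055],
)

```text
clock: 16.85
position: [501.5, -273.9, 222.7]
ee_rot: [0.996, -0.085, -0.0, 0.0]
contact_force: [-0.8, 0.2, -1.5]
gripper_width: 61.1
grasp_force: 67.4
```

Emit:
carry_out(
  slide=[
    [0, 0, 0.0005],
    [0, 0, 0.0005],
  ],
  roll=[0, 0],
  claw=[0.055, 0.055],
)

```text
clock: 17.1
position: [501.6, -273.8, 222.7]
ee_rot: [0.996, -0.085, 0.0, 0.0]
contact_force: [-1.3, 1.5, 4.0]
gripper_width: 61.2
grasp_force: 67.6
```

The cup is on the board, with the force turning upward. I open slowly and rise.

Emit:
carry_out(
  slide=[
    [0, 0, 0],
    [0, 0, 0],
    [0, 0, 0],
    [0, 0, 0],
    [0, 0, 0],
    [0, 0, 0],
    [0, 0, 0],
    [0, 0, 0],
  ],
  roll=[0, 0, 0, 0, 0, 0, 0, 0],
  claw=[0.061, 0.064, 0.067, 0.072, 0.078, 0.085, 0.085, 0.085],
)

```text
clock: 18.1
position: [501.5, -273.9, 222.2]
ee_rot: [0.996, -0.085, -0.0, 0.0]
contact_force: [0.2, -0.5, -0.4]
gripper_width: 84.8
grasp_force: 0.0
```

Emit:
carry_out(
  slide=[
    [0, 0, -0.005],
    [0, 0, -0.015],
    [0, 0, -0.03],
    [0, 0, -0.05],
    [0, 0, -0.075],
    [0, 0, -0.1],
    [0, 0, -0.12],
    [0, 0, -0.13],
  ],
  roll=[0, 0, 0, 0, 0, 0, 0, 0],
  claw=[0.085, 0.085, 0.085, 0.085, 0.085, 0.085, 0.085, 0.085],
)

```text
clock: 19.1
position: [501.5, -273.9, 354.6]
ee_rot: [0.996, -0.085, 0.002, 0.0]
contact_force: [-0.1, 0.1, 0.4]
gripper_width: 84.9
grasp_force: 0.0
```

```bash
python3 - <<'E'
from h import *
p=shot('wrist'); w=cloud(p); m=(np.hypot(w[...,0]-501,w[...,1]+275)<50)&(w[...,2]>85)&(w[...,2]<105); print('cup top',np.median(w[m][:,2]),cv2.minEnclosingCircle(w[m][:,:2].astype(np.float32)))
p=shot('top'); w=cloud(p)
c=np.array([453,156]); d=np.array([.168,.986]); n=np.array([.986,-.168])
a=(w[...,:2]-c)@d; b=(w[...,:2]-c)@n
m=(abs(b)<42)&(a>-30)&(a<100)&(w[...,2]>4)&(w[...,2]<14); print('bat',np.median(w[m][:,2]),np.percentile(a[m],[.3,1,3]))
m=(abs(b)<40)&(a>20)&(a<110)&(w[...,2]>50); print('hump',np.percentile(w[m][:,2],50),cv2.minEnclosingCircle(w[m][:,:2].astype(np.float32)),a[m].mean(),b[m].mean())
m=(b>46)&(b<80)&(a<100)&(a>-20)&(w[...,2]>16)&(w[...,2]<27); print('plate front R',np.percentile(a[m],[.3,1,3]))
m=(b<-46)&(b>-80)&(a<100)&(a>-20)&(w[...,2]>16)&(w[...,2]<27); print('plate front L',np.percentile(a[m],[.3,1,3]))
cv2.imwrite('pics/crop3.png',cv2.resize(p['img'][130:260,160:440,::-1],None,fx=2.8,fy=2.8,interpolation=cv2.INTER_CUBIC))
E
```

```text
cup top 95.01093503187417 ((501.38848876953125, -272.1590270996094), 30.94033432006836)
bat 9.491385724606971 [-19.73589487 -11.58462408   4.42078581]
hump 64.50900772133298 ((462.3326110839844, 219.04376220703125), 25.305341720581055) 62.952046531871964 -2.6657488675932837
plate front R [-0.46388908  0.11216223  2.34491055]
plate front L [0.0703317  0.90530353 2.47899031]
```

View pics/crop3.png

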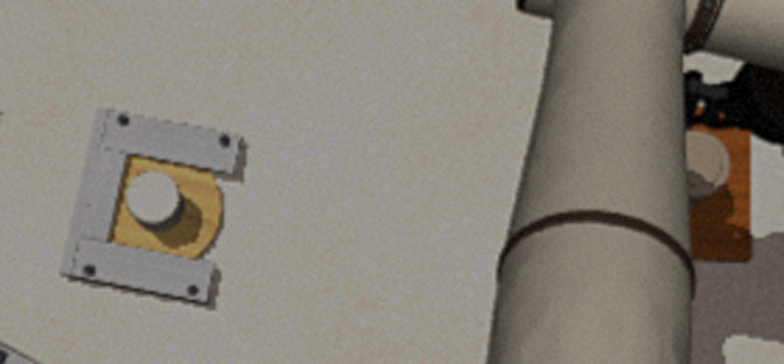

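The mould lies flat with its hump top at 65 mm and its centre about 63 mm in from the front edge, so the bat is home. The cup stands upright mid-board with its top at 95 mm, and the gripper is clear of everything.

```bash
python3 -c "
from bench import *;print(job_done())"
```

```text
the job is handed in; nothing more can be done
None
```

The job is handed in: the cup stands mouth down on the middle of the ware board, and the mould lies flat on the bench, home under the smallest bridge, about 3 mm past the seat.

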